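# Open the clamped plectrum jar

### The arm

A 7-joint arm with a two-finger parallel gripper is mounted at the origin on the work surface. World frame = base frame: x ahead of the robot, y to its left, z up, the work surface at z = 0. Lengths are in m, angles in rad, forces in N, time in s.
With the tool pointing down it reaches from about 0.375 to 0.925 m from the base axis. Payload 3.1 kg.
Tool frame: the origin (TCP) lies on the centre line of the jaws, within the pads' length; the fingertips stand 8 mm ahead of it and the grasp point (between the pads) lies 11 mm behind it; z points along the fingers, y is the line along which they close (so a half turn about z gives the same grasp; the last joint's range is limited). The gripper opens to 85 mm and grips with 20 to 120 N. Pads are 22 mm wide; open, the fingers measure 114 mm over their backs; the gripper's body (76 mm by 85 mm) begins 54 mm behind the grasp point. The pads swing forward as they close: fully open they stand 13 mm farther back than shut.
Start: joints at [1.129, 0.383, 0.044, 1.598, -0.018, 1.161, -0.05], TCP at [0.219, -0.612, 0.239] pointing down, gripper open.
Joint ranges: [-2.61, 2.61], [-0.41, 2.15], [-1.48, 1.57], [0, 2.5], [-1.57, 4.71], [0.05, 1.97], [-2.85, 2.85]. Speed limits (rad/s): [2.79, 2.79, 3.14, 3.14, 3.14, 3.14, 3.14].

### API

Orientations are given as a unit quaternion [x, y, z, w].
In Python, from bench import r gives the robot as it stands.
- The arm moves only by the shell command python3 -m pendant 'ROWS' [FORCE]. ROWS is text: rows parted by semicolons, each of 7 numbers parted by spaces: the turn, a rotation vector about the tool's x, y, z in degrees, then the shift along the tool's x, y, z in mm, then the opening, from -1 (shut) to 1 (fully open). In form: rx ry rz x y z fingers; .... A call has 1 to 5 rows; each row shifts and turns the commanded pose from where the row before left it, along the tool's axes as they then stand; what a row does not reach is not made up. A row lasts 1/8 s, in which the tool goes at most 62.5 mm and 10.7 degrees, less where a joint would pass 70% of its speed; a pose out of reach is approached as far as the arm can. A call with a gripper value outside its range is refused whole. The fingers move at their own pace and stop on an object; FORCE is the grip in N (left out, the last holds). Time passes only in rows, so rows that do not move let the fingers close. It gives the time, the measured TCP pose, the force, the opening and the grip force at its end, in the units of the state.
- r.read_state(): the state, without advancing time (a new reading comes with each control period).
- r.get_image(name): name is "scene" or "top" or "wrist"; returns the picture (480x640x3 uint8, red, green, blue); there is no depth.
- r.camera_model(name): a dict with "fx", "fy", "cx", "cy" (pixels), "xyz" and "orientation" of the camera in the world. Camera axes: x right, y up, looking along -z (the intrinsics and any distortion apply to the point x, -y, -z); pixel columns grow to the right and rows downward; lengths in m; the calibration is good to about 2 mm. The wrist camera is an equidistant fisheye: a pixel r from the principal point sees the ray r / f radians off the axis. A picture is of the moment at which its call begins: read the wrist's pose just before it. camera_model takes no time and is no camera call; for the wrist camera it gives the pose at the moment of the call.
- r.close_job(): hands the job in; it is judged then, once.
Trained networks look in the newest picture that a camera, given by its name, has taken for a name from the list of things; names that differ only in an ending like _2 or _b are one class to them, and where a whole thing is asked for, a point or a joint stands for the part that bears it (a point fixed in the world has none). Each returns a list of dicts, best first, with "score" (0 to 1); they miss things now and then, are a little off and sometimes report something else, mostly with a low value. They report only what shows in the picture. A call takes as long as a camera call. They do not tell look-alikes from the thing itself.
- r.silhouettes(camera, target): "pixels" (480x640 bool, what is visible of it) and "point" ([column, row] in pixels, amid what is visible of it).
The state is a dict: "t": time; "joints": joint angles; "qd": joint speeds; "tau": joint torques, N m; "eef_pos": TCP position; "ee_rot": TCP orientation; "force": force on the tool from outside, world axes, zero at the start; "wrist_torque": the same for the moment, N m; "gripper_width": finger opening in m; "gripper_force": force on a finger pad.
Only numpy, scipy, OpenCV 4.12 (cv2) and the standard library are available. Lean on these libraries where they do the work, as an engineer would, in place of code of your own. Each camera call takes 0.05 s, during which the arm holds its last target. There are 200 camera calls.

### The job

Slide the clamp's red-handled jaw across until the square glass jar is held snugly between jaw and fence, then, with the jar braced there, unscrew its tight black cap (anticlockwise seen from above), stopping as soon as the threads let go. Lift the cap straight up and finish holding it in the gripper, level and still, about 2 cm clear above the jar's mouth; do not put it down or let go. Leave the jar in the clamp and the other things on the table alone.

Things in the scene. Friction and masses are not known exactly. Their poses are not given: they have to be found in the camera images.
- clamp: Bench clamp fixed to the table: dark bed, x +-55, y -180 to +70 mm, top 12 mm up; the jar stands on it. Origin: at table height, within 10 mm of below the clamped jar's axis. y = direction in which the jaw closes, x along the jaw faces. Fixed lighter fence, face at y = +36 mm, top 60 mm up. Position and yaw vary.
- jaw (a joint): Travel in m of the sliding jaw along the clamp's +y towards the fence: 0 fully open (110 mm gap), about 0.040 when the jar is squarely held. Starts at 0 to 0.01. Stiff friction of about 7 N; it stays where it is left and pushes the loose jar along, squaring it up against the fence. Jaw 90 mm wide, top 61 mm above the table.
- jaw_handle (a point): Point on the axis of the jaw's upright red handle, a post 18 x 18 mm (sides along the clamp's x and y), top 115 mm above the table; this point is 90 mm above the table. It rises from a 30 mm wide aluminium foot, top 33 mm above the table, 60 mm behind the jaw's face: at clamp x = 0, y = -135 mm + jaw travel.
- jar_mouth (a point): Rim centre of the clear glass jar with coloured plectrums inside, 104 mm above its underside; the jar's axes, z up. Body 70 x 70 mm (sides along x, y), 80 mm high, flat shoulder, round neck; 0.28 to 0.5 kg; loose and slightly skew in the clamp. A white sprung seal on the rim pushes the cap up with about 7 N and rises 2.5 mm when it is free.
- cap_center (a point): Middle of the ribbed black cap: 60 mm wide, 26 high, about 60 g, white line along its x. Closed: top 124 mm, lower edge 98 mm above the table, 6 above the jar's shoulder. Turn = its x axis from the jar's x, anticlockwise from above: 0 fully tight, starts at 0 to 0.15 rad, threads let go at about 0.95, stop at about 1.65. Takes about 0.3 N m, more than the unclamped jar resists.
- mug_rim (a point): Bystander: mouth centre of a blue mug, 80 mm wide, 90 mm high.
- round_jar_c (a point): Bystander: mid-height of a round jar with a red lid, 68 mm wide, 100 mm high; not the one to open.
- metronome_c (a point): Bystander: mid-height of a small dark wooden pyramid-shaped metronome, 64 mm wide, 110 mm high.
- tuner_c (a point): Bystander: centre of a blue tuner pedal 70 x 120 x 40 mm.
- screwdriver_grip (a point): Bystander: handle of a yellow screwdriver 200 mm long.
- pick_tin_center (a point): Bystander: centre of a flat round tin, 70 mm wide, 25 mm high.
- polish_c (a point): Bystander: mid-height of an amber bottle, 52 mm wide, 130 mm high.
Mind the look-alikes: they are no part of the job. Leave any blue or purple look-alike of the part that bears cap_center alone.

How it is judged:
On the way, in this order (a step that is already met when the one before it is completed fails the run):
1. the jaw is closed on the jar: jar square between jaw and fence, cap still tight (value of joint jaw between 0.0372 and 0.046 m and angle between the x axis of jar_mouth and the x axis of clamp, either way round below 0.08 rad and horizontal distance between jar_mouth and clamp below 0.03 m and angle between the x axis of cap_center and the x axis of jar_mouth, either way round below 0.5 rad and z of cap_center in the frame of jar_mouth below 0.003 m), for 0.2 s.
2. the cap is unscrewed by about 0.8 rad or more on the braced jar, before it is lifted (value of joint jaw between 0.0372 and 0.046 m and angle between the x axis of jar_mouth and the x axis of clamp, either way round below 0.08 rad and horizontal distance between jar_mouth and clamp below 0.03 m and angle between the x axis of cap_center and the x axis of jar_mouth, either way round above 0.8 rad and z of cap_center in the frame of jar_mouth below 0.008 m), for 0.1 s.
At the end, for the whole second after the job is handed in: Cap held by the fingers (over 2 N), still, level within 0.15 rad, within 15 mm of the jar's axis, lower edge 7 to 47 mm above the jar's rim, clear of the jar; jar upright on the bed, square within 0.08 rad, jaw joint 0.0372 to 0.046 (value of joint jaw between 0.0372 and 0.046 m and angle between the x axis of jar_mouth and the x axis of clamp, either way round below 0.08 rad and horizontal distance between jar_mouth and clamp below 0.03 m and z of cap_center in the frame of jar_mouth between 0.02 and 0.06 m and horizontal distance between cap_center and jar_mouth below 0.015 m and angle between cap_center's own z axis and vertical below 0.15 rad and contact force between cap and jar below 0.1 N and contact force between the fingers and cap above 2 N and linear speed of cap below 0.02 m/s and height (world z) of jar_mouth below 0.121 m and angle between jar_mouth's own z axis and vertical below 0.06 rad); the arm keeps its last pose, push and grip.
It fails at once if the jar is lifted more than 12 mm off the clamp bed or tipped (height (world z) of jar_mouth above 0.128 m or angle between jar_mouth's own z axis and vertical above 0.25 rad).
It fails at once if a bystander is moved more than 3 cm (distance of any of mug_rim, round_jar_c, metronome_c, tuner_c, screwdriver_grip, pick_tin_center, polish_c from where it was at the start of the episode above 0.03 m).
It also fails if it takes over 40 s, if anything falls off the work surface, if the arm or the gripper's body presses on something with over 40 N, if the wrist force passes 120 N, or if a joint passes its speed limit or range.

## Working session

There is one attempt and no reset: what is moved stays moved. The work goes in short steps, Python scripts to look and compute and a shell command to move; the robot and the scene stay as the last step left them, time stands still between calls to the robot, and variables do not carry over. Pictures are saved under pics/ and viewed, at most 10 in all, crops included, and the job is handed in when it is done.

```bash
ls; mkdir -p pics
python3 - <<'E'
from bench import r
import cv2
for n in("scene","top"):
    cv2.imwrite(f"pics/{n}0.png",r.get_image(n)[:,:,::-1]); m=r.camera_model(n); print(n,m)
    for k in ("clamp","jaw_handle","jar_mouth","cap_center"):
        print(k,[(round(d["score"],2),[round(float(v)) for v in d["point"]],int(d["pixels"].sum())) for d in r.silhouettes(n,k)])
print(r.read_state())
E
```

```text
pics
scene {'fx': 457.2107883126024, 'fy': 457.2107883126024, 'cx': 327.1241992001387, 'cy': 239.35288050187114, 'xyz': array([1.02785092, 0.53273637, 1.05137773]), 'orientation': array([0.11258788, 0.29199158, 0.89061453, 0.32995552])}
clamp [(0.63, [323, 251], 2406)]
jaw_handle [(0.84, [313, 230], 638)]
jar_mouth [(0.87, [337, 261], 637)]
cap_center [(0.83, [341, 238], 479), (0.6, [371, 238], 358)]
top {'fx': 463.470440612643, 'fy': 463.470440612643, 'cx': 321.00930759546026, 'cy': 240.2605797305206, 'xyz': array([0.47610067, 0.00419763, 1.16728988]), 'orientation': array([ 0.02428708, -0.03997817, -0.7019618 ,  0.7106768 ])}
clamp [(0.83, [329, 255], 3570), (0.64, [300, 263], 365)]
jaw_handle [(0.68, [332, 253], 672)]
jar_mouth [(0.81, [294, 265], 302), (0.75, [295, 253], 537)]
cap_center [(0.67, [239, 226], 488), (0.63, [296, 249], 583), (0.63, [298, 310], 508), (0.34, [127, 191], 617)]
{'t': 0.5, 'joints': array([ 1.12918106,  0.38293583,  0.04391049,  1.59793257, -0.01792429,
        1.1611809 , -0.04992037]), 'qd': array([ 0.00080894, -0.00167023, -0.00155663, -0.00254745, -0.00026485,
       -0.00102925,  0.00311659]), 'tau': array([-9.94299662e-04, -4.32933533e+01,  1.02127913e+00, -2.49573326e+01,
        1.03846865e-02,  3.36915858e-03,  9.43399897e-06]), 'eef_pos': array([ 0.21911946, -0.6119418 ,  0.23923104]), 'ee_rot': array([ 9.85259748e-01,  1.71064981e-01,  1.17176534e-05, -3.54983034e-05]), 'force': array([-0.12362198, -0.3774492 ,  0.36451046]), 'wrist_torque': array([ 0.01985489,  0.00711128, -0.03154261]), 'gripper_force': 0.0, 'gripper_width': 0.08481585141124771}
```

View pics/top0.png

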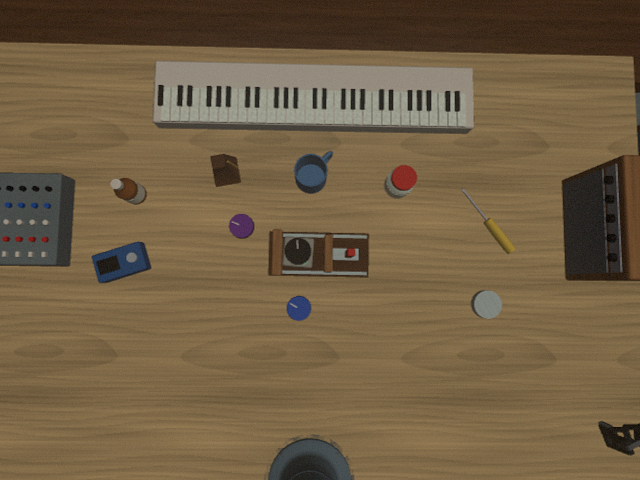

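View pics/scene0.png

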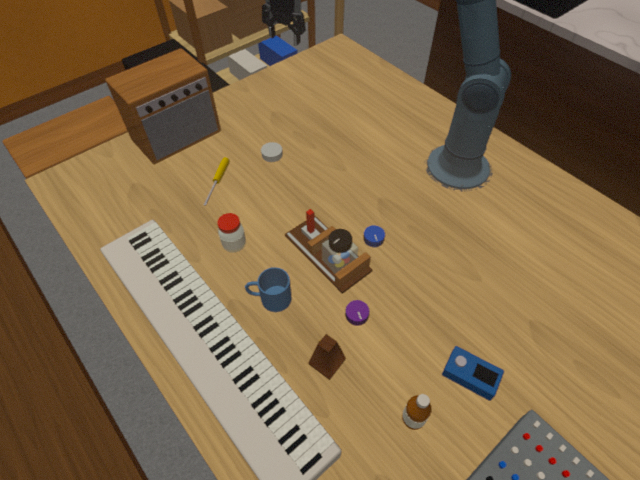

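The top view shows the clamp at columns 270–368, rows 232–277. Its fence is on the left, the black cap is near (298,250), the red handle is near (350,253), and blue and purple look-alike caps are at (298,308) and (241,226). The scene view agrees: handle (311,218), cap (341,240).

```bash
cat > h.py <<'E'
import numpy as np, cv2
from scipy.spatial.transform import Rotation as R
from bench import r
def ray(m,p):
    v=np.array([(p[0]-m['cx'])/m['fx'],-(p[1]-m['cy'])/m['fy'],-1.]); return m['xyz'],R.from_quat(m['orientation']).apply(v)
def atz(m,p,z):
    o,d=ray(m,p); return o+d*(z-o[2])/d[2]
def proj(m,P):
    q=R.from_quat(m['orientation']).inv().apply(np.asarray(P)-m['xyz']); return np.array([m['cx']-m['fx']*q[...,0]/q[...,2],m['cy']+m['fy']*q[...,1]/q[...,2]]).T
E
python3 - <<'E'
from h import *
ims={}
for n in("scene","top"):
    im=cv2.imread(f"pics/{n}0.png").astype(int); m=r.camera_model(n)
    b,g,rr=im[...,0],im[...,1],im[...,2]
    red=((rr>90)&(g<50)&(b<50)).astype(np.uint8)
    k,l,s,c=cv2.connectedComponentsWithStats(red)
    for i in range(1,k):
        if s[i,4]>20: print(n,"red",s[i],c[i].round(1),atz(m,c[i],.115).round(4))
    r.get_image(n)
    for d in r.silhouettes(n,"cap_center"):
        ys,xs=np.nonzero(d["pixels"]); print(n,"cap",xs.min(),xs.max(),ys.min(),ys.max(),d["score"],atz(m,d["point"],.124).round(4))
m=r.camera_model("top")
im=cv2.imread("pics/top0.png")[225:285,260:380]; cv2.imwrite("pics/crop.png",cv2.resize(im,None,fx=6.6,fy=6.6,interpolation=cv2.INTER_CUBIC))
E
```

```text
scene red [306 210   9  22 140] [310.2 220.9] [ 0.5644 -0.0608  0.115 ]
scene red [218 214  22  19 305] [228.5 222.8] [ 0.7308 -0.1943  0.115 ]
scene red [523 433   7   7  34] [525.9 436. ] [0.5866 0.6227 0.115 ]
scene red [536 445   7   7  34] [538.7 448.1] [0.5865 0.6514 0.115 ]
scene red [549 458   7   7  37] [552.  460.7] [0.5866 0.6805 0.115 ]
scene red [562 470   8   7  39] [565.4 473.3] [0.5864 0.7089 0.115 ]
scene cap 345 369 300 325 0.96 [0.662 0.208 0.124]
scene cap 364 385 226 247 0.85 [0.4909 0.0867 0.124 ]
scene cap 329 352 228 252 0.58 [0.5526 0.0419 0.124 ]
top red [392 166  24  24 444] [403.7 177.3] [ 0.7213 -0.2087  0.115 ]
top red [  2 236   6   6  24] [  4.6 238.5] [0.5666 0.6923 0.115 ]
top red [ 15 237   6   5  23] [ 17.6 238.7] [0.5667 0.6634 0.115 ]
top red [ 29 237   5   5  21] [ 30.9 238.8] [0.5667 0.634  0.115 ]
top red [ 42 237   6   5  22] [ 44.1 239. ] [0.5667 0.6046 0.115 ]
top red [348 249   7   7  47] [350.9 252. ] [ 0.5462 -0.087   0.115 ]
top cap 286 311 296 320 0.93 [0.4204 0.0294 0.124 ]
top cap 285 311 238 264 0.91 [0.5453 0.0331 0.124 ]
top cap 230 254 214 238 0.72 [0.5993 0.1581 0.124 ]
```

View pics/crop.png

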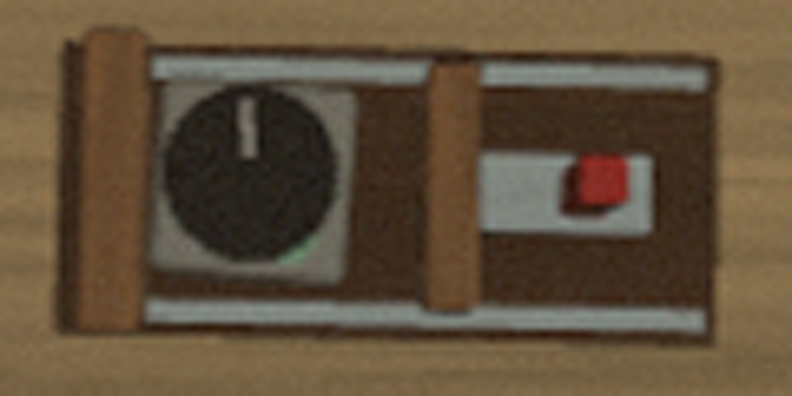

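The crop (6.6x, offset 260,225) shows the bed corners near (65,42), (718,60), (712,342) and (60,330). The handle top is at (604,180), the cap is at (248,173) with its line pointing up (world +x), and the jar is slightly skewed.

Run:
```python
from h import *
from scipy.optimize import least_squares
m=r.camera_model("top"); ms=r.camera_model("scene")
C=lambda u,v:[260+u/6.6-.4,225+v/6.6-.4]
pts=[(55,-180,12,C(718,60)),(-55,-180,12,C(712,342)),(-55,70,12,C(60,330)),(55,70,12,C(65,42)),(0,None,115,C(604,180)),(0,None,115,C(604,180))]
def f(p,raw=False):
    x,y,a,t=p; c,s=np.cos(a),np.sin(a); e=[]
    for X,Y,Z,uv in pts:
        if Y is None: Y=-135+t*1000
        P=[x+(c*X-s*Y)/1e3,y+(s*X+c*Y)/1e3,Z/1e3]; e.append(proj(m,P)-uv)
    return np.ravel(e)
o=least_squares(f,[.55,.04,0,.005]); p=o.x
print(p,np.degrees(p[2]),f(p).reshape(-1,2).round(1))
x,y,a,t=p;H=np.array([x+np.sin(a)*(.135-t),y-np.cos(a)*(.135-t),.115]);print("handle",H,proj(ms,H))
s=r.read_state();q=R.from_quat(s['ee_rot']);d=H-s['eef_pos'];print("tool shift",(q.inv().apply(d)*1000).round(1))
ang=np.arctan2(*q.as_matrix()[[1,0],[0,0]]);print("tool yaw",np.degrees(ang))
```

```text
[ 0.54800437  0.03970981 -0.01019394  0.00773109] -0.5840696403233895 [[ 0.4 -0.5]
 [ 0.8  0.6]
 [-0.9  0.2]
 [-0.3 -0.2]
 [ 0.  -0.1]
 [ 0.  -0.1]]
handle [ 0.54670702 -0.08755249  0.115     ] [308.92158099 211.58437884]
tool shift [ 485.2 -383.3  124.3]
tool yaw 19.699549392454603
```

```bash
python3 -m pendant '0 0 10.1 0 0 0 1;0 0 10.2 0 0 0 1;0 0 0 23 -37.7 0 1;0 0 0 23 -37.7 0 1;0 0 0 23 -37.7 0 1' 60; python3 -m pendant '0 0 0 23 -37.7 0 1;0 0 0 23 -37.7 0 1;0 0 0 23 -37.7 0 1;0 0 0 23 -37.7 0 1;0 0 0 23 -37.7 0 1';python3 -m pendant '0 0 0 23 -37.7 0 1;0 0 0 23 -37.7 0 1;0 0 0 23 -37.7 0 1;0 0 0 23 -37.7 0 1;0 0 0 0 0 30 1'
```

```text
t: 1.32
eef_pos: [0.29, -0.4985, 0.2394]
ee_rot: [1.0, -0.005, 0.0, 0.0]
force: [0.1, -0.9, 0.4]
gripper_width: 0.0855
gripper_force: 0.0
t: 1.95
eef_pos: [0.407, -0.3111, 0.2396]
ee_rot: [1.0, -0.005, 0.0, 0.0]
force: [0.6, -0.7, 0.1]
gripper_width: 0.0855
gripper_force: 0.0
t: 2.58
eef_pos: [0.505, -0.1579, 0.2122]
ee_rot: [1.0, -0.001, 0.005, 0.0]
force: [0.3, -0.9, -0.2]
gripper_width: 0.0853
gripper_force: 0.0
```

```bash
cat > w.py <<'E'
from h import *
import sys
H=np.array([float(v) for v in sys.argv[1:4]])
s=r.read_state();q=R.from_quat(s['ee_rot']);print(s['t'],s['eef_pos'],s['joints'].round(2),"euler",q.as_euler('ZYX',degrees=True).round(2),"shift mm",(q.inv().apply(H-s['eef_pos'])*1000).round(1))
print('F',s['force'].round(1),s['wrist_torque'].round(2),s['gripper_width'],s['gripper_force'])
E
python3 w.py .5467 -.0876 .087
```

```text
2.575 [ 0.5049503  -0.15792033  0.21223671] [ 0.46  0.19 -0.26  1.91  0.05  1.04 -1.39] euler [-1.2e-01 -5.2e-01  1.8e+02] shift mm [ 40.5 -70.4 125.6]
F [ 0.3 -0.9 -0.2] [-0.05  0.02 -0.05] 0.08532177322835703 0.0
```

```bash
python3 -m pendant '0 0 0 14 -24 0 1;0 0 0 14 -24 0 1;0 0 0 12 -22 0 1;0 0 0 0 0 0 1;0 0 0 0 0 0 1'; python3 w.py .5467 -.0876 .087
python3 - <<'E'
from h import *
cv2.imwrite("pics/w1.png",r.get_image("wrist")[:,:,::-1])
E
```

```text
t: 3.2
eef_pos: [0.54, -0.0942, 0.2092]
ee_rot: [1.0, -0.006, -0.0, 0.0]
force: [0.6, 0.0, -0.2]
gripper_width: 0.0858
gripper_force: 0.0
3.2 [ 0.54001231 -0.09424889  0.20920787] [ 0.36  0.24 -0.3   1.86  0.08  1.05 -1.55] euler [-6.6000e-01  4.0000e-02  1.7994e+02] shift mm [  6.7  -6.8 122.2]
F [ 0.6  0.  -0.2] [ 0.02 -0.02 -0.03] 0.08580372035023415 0.0
```

View pics/w1.png

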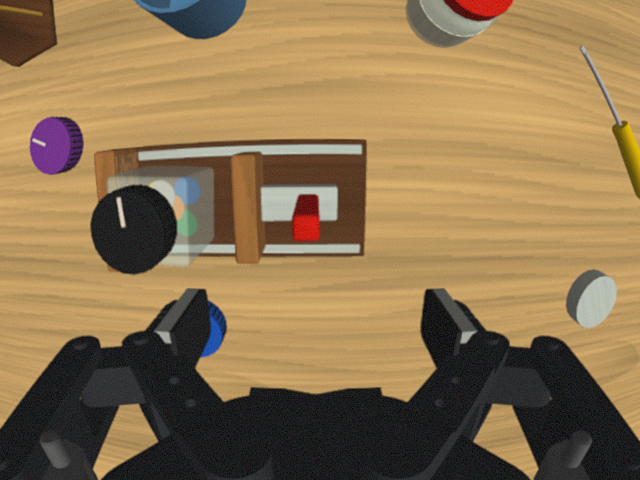

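The wrist view shows the handle's top face near (307,226), between the open fingers' columns. The cap is at (134,229). I'll check the handle and cap positions from this view.

```bash
cat >> h.py <<'E'
def fish(m,p,z):
    u=np.array([p[0]-m['cx'],p[1]-m['cy']]);rr=np.hypot(*u);th=rr/m['fx'];d=u/rr*np.sin(th)
    v=R.from_quat(m['orientation']).apply([d[0],-d[1],-np.cos(th)]);return m['xyz']+v*(z-m['xyz'][2])/v[2]
E
python3 - <<'E'
from h import *
m=r.camera_model("wrist");print(fish(m,(307,226),.115),fish(m,(134,229),.124))
E
```

```text
[ 0.54730604 -0.08952099  0.115     ] [0.54955742 0.02625335 0.124     ]
```

```bash
python3 -m pendant '0 0 0 7 -6 0 1;0 0 0 0 0 40 1;0 0 0 0 0 40 1;0 0 0 0 0 30 1;0 0 0 0 0 12 1'; python3 -m pendant '0 0 0 0 0 0 -1;0 0 0 0 0 0 -1;0 0 0 0 0 0 -1;0 0 0 0 0 0 -1;0 0 0 0 0 0 -1' 60;python3 w.py .5467 -.0876 .087
```

```text
t: 3.88
eef_pos: [0.5462, -0.0872, 0.0853]
ee_rot: [1.0, -0.006, -0.002, -0.0]
force: [-0.6, -0.5, 0.0]
gripper_width: 0.0851
gripper_force: 0.0
t: 4.5
eef_pos: [0.5486, -0.0874, 0.0886]
ee_rot: [1.0, -0.005, 0.001, 0.0]
force: [-0.7, -0.5, 6.3]
gripper_width: 0.0176
gripper_force: 59.3
4.5 [ 0.54857762 -0.08738813  0.08862916] [ 0.32  0.41 -0.28  1.93  0.15  0.82 -1.62] euler [-6.0000e-01 -1.2000e-01  1.7995e+02] shift mm [-1.9  0.2  1.6]
F [-0.7 -0.5  6.3] [-0.06  0.18  0.07] 0.01756342113026927 59.32859659194946
```

```bash
python3 -m pendant '0 0 0 0 -5 0 -1;0 0 0 0 -5 0 -1;0 0 0 0 -5 0 -1;0 0 0 0 -5 0 -1;0 0 0 0 -4 0 -1';python3 -m pendant '0 0 0 0 -2 0 -1;0 0 0 0 -2 0 -1;0 0 0 0 0 0 -1';python3 -m pendant '0 0 0 0 -2 0 -1;0 0 0 0 0 0 -1'
```

```text
t: 5.12
eef_pos: [0.5487, -0.0678, 0.0886]
ee_rot: [1.0, -0.007, 0.001, 0.003]
force: [-0.8, -7.7, 5.4]
gripper_width: 0.0175
gripper_force: 59.6
t: 5.5
eef_pos: [0.5488, -0.0633, 0.0887]
ee_rot: [1.0, -0.006, 0.001, 0.002]
force: [-1.3, -6.4, 5.7]
gripper_width: 0.0172
gripper_force: 59.6
t: 5.75
eef_pos: [0.5487, -0.0624, 0.0887]
ee_rot: [1.0, -0.007, 0.001, 0.003]
force: [-1.4, -7.7, 7.3]
gripper_width: 0.0174
gripper_force: 59.7
```

```bash
python3 -m pendant '0 0 0 0 -3 0 -1;0 0 0 0 0 0 -1;0 0 0 0 -3 0 -1;0 0 0 0 0 0 -1';python3 -m pendant '0 0 0 0 -2 0 -1;0 0 0 0 0 0 -1;0 0 0 0 0 0 -1'
```

```text
t: 6.25
eef_pos: [0.5488, -0.0566, 0.0887]
ee_rot: [1.0, -0.007, 0.001, 0.003]
force: [-1.1, -8.1, 5.7]
gripper_width: 0.0172
gripper_force: 59.7
t: 6.62
eef_pos: [0.5488, -0.0551, 0.0887]
ee_rot: [1.0, -0.007, 0.001, 0.003]
force: [-1.4, -8.4, 6.0]
gripper_width: 0.0174
gripper_force: 59.7
```

```bash
python3 -m pendant '0 0 0 0 -2 0 -1;0 0 0 0 0 0 -1;0 0 0 0 0 0 -1';python3 -m pendant '0 0 0 0 -2 0 -1;0 0 0 0 0 0 -1;0 0 0 0 0 0 -1';python3 -m pendant '0 0 0 0 -2 0 -1;0 0 0 0 0 0 -1;0 0 0 0 0 0 -1'
```

```text
t: 7.0
eef_pos: [0.5488, -0.0545, 0.0887]
ee_rot: [1.0, -0.007, 0.001, 0.004]
force: [-0.9, -10.7, 5.9]
gripper_width: 0.0174
gripper_force: 59.8
t: 7.38
eef_pos: [0.5488, -0.0544, 0.0887]
ee_rot: [1.0, -0.008, 0.001, 0.005]
force: [-1.0, -13.1, 6.4]
gripper_width: 0.0171
gripper_force: 59.9
t: 7.75
eef_pos: [0.5488, -0.0544, 0.0887]
ee_rot: [1.0, -0.009, 0.001, 0.006]
force: [-1.8, -16.2, 7.7]
gripper_width: 0.0173
gripper_force: 60.4
```

```bash
python3 -m pendant '0 0 0 0 -4 0 -1;0 0 0 0 0 0 -1;0 0 0 0 0 0 -1';python3 -m pendant '0 0 0 0 9 0 -1;0 0 0 0 2 0 -1;0 0 0 0 0 0 -1'; python3 -m pendant '0 0 0 0 0 0 1;0 0 0 0 0 0 1;0 0 0 0 0 0 1;0 0 0 0 0 0 1'; python3 -m pendant '0 0 0 0 0 -30 1;0 0 0 0 0 -40 1;0 0 0 0 0 -40 1;0 0 0 0 0 -10 1;0 0 0 0 0 0 1'
python3 - <<'E'
from h import *
im=r.get_image("wrist");cv2.imwrite("pics/w2.png",im[:,:,::-1]); m=r.camera_model("wrist")
for d in r.silhouettes("wrist","cap_center"):
    ys,xs=np.nonzero(d["pixels"]); print("w cap",xs.min(),xs.max(),ys.min(),ys.max(),d["point"],d["score"],fish(m,d["point"],.124).round(4))
t=r.get_image("top")
mt=r.camera_model("top")
for d in r.silhouettes("top","cap_center"): print(d["point"],atz(mt,d["point"],.124).round(4))
cv2.imwrite("pics/t2.png",cv2.resize(t[225:285,260:380,::-1],None,fx=6.6,fy=6.6,interpolation=cv2.INTER_CUBIC))
E
python3 w.py .5467 .03 .15
```

```text
t: 8.12
eef_pos: [0.5488, -0.0544, 0.0888]
ee_rot: [1.0, -0.01, 0.001, 0.008]
force: [-1.2, -22.5, 7.0]
gripper_width: 0.017
gripper_force: 62.3
t: 8.5
eef_pos: [0.5488, -0.0545, 0.0886]
ee_rot: [1.0, -0.007, 0.001, 0.002]
force: [-1.6, -6.9, 7.0]
gripper_width: 0.0176
gripper_force: 59.8
t: 9.0
eef_pos: [0.5479, -0.0493, 0.0871]
ee_rot: [1.0, -0.005, -0.0, -0.0]
force: [0.0, 0.2, -1.0]
gripper_width: 0.0851
gripper_force: 0.0
t: 9.62
eef_pos: [0.5482, -0.0499, 0.2075]
ee_rot: [1.0, -0.005, 0.0, 0.0]
force: [-0.4, -0.5, -1.0]
gripper_width: 0.0854
gripper_force: 0.0
w cap 208 267 307 366 [236.7, 338.2] 0.88 [0.4783 0.0053 0.124 ]
w cap 136 227 197 289 [181.8, 240.5] 0.78 [0.5492 0.0356 0.124 ]
w cap 59 117 118 179 [86.9, 149.2] 0.63 [0.6127 0.1011 0.124 ]
[240.6, 225.1] [0.6033 0.1636 0.124 ]
[290.4, 251.8] [0.5444 0.0502 0.124 ]
[297.1, 307.8] [0.4195 0.0331 0.124 ]
9.825 [ 0.5465961  -0.04989202  0.20520797] [ 0.3   0.25 -0.32  1.86  0.09  1.05 -1.64] euler [  -0.59    0.22 -179.98] shift mm [ -0.5 -79.9  55.2]
F [ 0.5  0.2 -0.9] [0.01 0.01 0.01] 0.08522462866856223 0.0
```

View pics/w2.png

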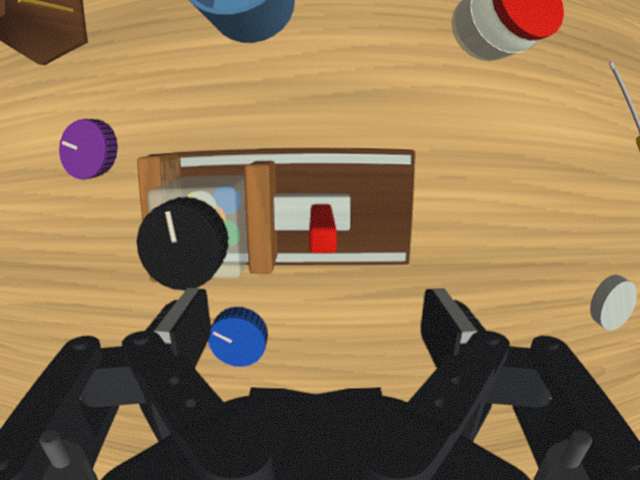

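```bash
python3 -m pendant '0 0 0 0 -25 0 1;0 0 0 0 -35 0 1;0 0 0 0 -30 0 1;0 0 0 0 0 0 1;0 0 0 0 0 0 1'
python3 - <<'E'
from h import *
im=r.get_image("wrist"); m=r.camera_model("wrist")
for d in r.silhouettes("wrist","cap_center"):
    ys,xs=np.nonzero(d["pixels"]); print("w cap",xs.min(),xs.max(),ys.min(),ys.max(),d["point"],d["score"],fish(m,d["point"],.124).round(4))
cv2.imwrite("pics/w3.png",im[:,:,::-1])
E
python3 w.py .5465 .04 .10
```

```text
t: 10.45
eef_pos: [0.5484, 0.0389, 0.2062]
ee_rot: [1.0, -0.005, -0.001, 0.0]
force: [0.7, -0.2, 0.3]
gripper_width: 0.0857
gripper_force: 0.0
w cap 293 353 307 368 [322.3, 338.1] 0.69 [0.4802 0.0344 0.124 ]
w cap 130 197 108 173 [160.4, 138.6] 0.69 [0.616  0.1326 0.124 ]
w cap 265 360 194 292 [312.8, 246.1] 0.65 [0.5462 0.0398 0.124 ]
10.55 [0.54872121 0.03806276 0.2066057 ] [ 0.18  0.25 -0.37  1.86  0.11  1.05 -1.82] euler [-7.5000e-01  7.0000e-02  1.7995e+02] shift mm [ -2.1  -2.  106.6]
F [ 0.1 -0.1  0.1] [0.01 0.03 0.04] 0.08536827638610021 0.0
```

View pics/w3.png

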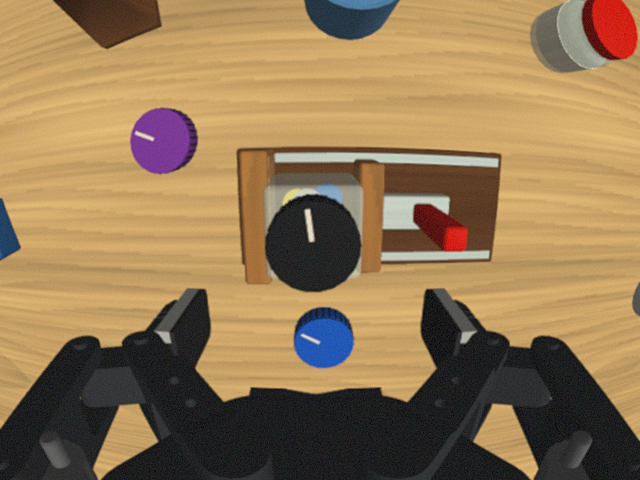

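The jar is now square and snug between fence and jaw. The cap is at (313,243), with its line about 6° anticlockwise. I'll descend and grip.

```bash
python3 -m pendant '0 0 0 -1 -2 26 1;0 0 0 0 0 30 1;0 0 0 0 0 30 1;0 0 0 0 0 20 1;0 0 0 0 0 0 1'; python3 w.py .547 .04 .10; python3 -m pendant '0 0 0 0 0 0 -1;0 0 0 0 0 0 -1;0 0 0 0 0 0 -1;0 0 0 0 0 0 -1' 60;python3 w.py .547 .04 .10
```

```text
t: 11.18
eef_pos: [0.5462, 0.0402, 0.0993]
ee_rot: [1.0, -0.006, -0.002, 0.0]
force: [0.9, -0.4, 0.3]
gripper_width: 0.0853
gripper_force: 0.0
11.175 [0.54624641 0.04020821 0.09934344] [ 0.15  0.39 -0.35  1.94  0.18  0.85 -1.88] euler [ -0.73   0.27 179.94] shift mm [ 0.8  0.2 -0.7]
F [ 0.9 -0.4  0.3] [0.   0.01 0.04] 0.08531985620562586 0.0
t: 11.68
eef_pos: [0.5492, 0.0413, 0.1031]
ee_rot: [1.0, -0.006, 0.001, 0.001]
force: [-1.8, -1.4, 7.8]
gripper_width: 0.0587
gripper_force: 64.7
11.675 [0.54918444 0.0412761  0.10313091] [ 0.15  0.39 -0.35  1.93  0.18  0.85 -1.88] euler [-6.5000e-01 -1.5000e-01  1.7994e+02] shift mm [-2.2  1.3  3.1]
F [-1.8 -1.4  7.8] [-0.38  0.36  0.  ] 0.05867848113497736 64.74993919953704
```

```bash
python3 -m pendant '0 0 -5 0 0 0 -1;0 0 -5 0 0 0 -1;0 0 -5 0 0 0 -1;0 0 -5 0 0 0 -1;0 0 -5 0 0 0 -1'; python3 w.py .547 .04 .10;python3 -m pendant '0 0 -5 0 0 0 -1;0 0 -5 0 0 0 -1;0 0 -5 0 0 0 -1;0 0 0 0 0 0 -1';python3 w.py .547 .04 .10
```

```text
t: 12.3
eef_pos: [0.5496, 0.0428, 0.1031]
ee_rot: [0.977, 0.213, 0.002, 0.0]
force: [-0.7, 0.7, 6.2]
gripper_width: 0.0583
gripper_force: 64.6
12.3 [0.54964934 0.0427658  0.10313503] [ 0.22  0.4  -0.44  1.93  0.22  0.85 -1.47] euler [ 24.57  -0.22 179.95] shift mm [-3.6  1.4  3.1]
F [-0.7  0.7  6.2] [ 0.03  0.12 -0.09] 0.058284103807764734 64.6258313767612
t: 12.8
eef_pos: [0.5496, 0.0432, 0.1032]
ee_rot: [0.941, 0.338, 0.002, 0.0]
force: [-0.7, 0.9, 5.2]
gripper_width: 0.0585
gripper_force: 64.6
12.8 [0.54958278 0.04321775 0.10317356] [ 0.26  0.41 -0.49  1.93  0.25  0.86 -1.24] euler [ 39.47  -0.21 179.92] shift mm [-4.1  0.8  3.2]
F [-0.7  0.9  5.2] [0.05 0.14 0.05] 0.05849277896519043 64.59596375003457
```

Run:
```python
from h import *
im=r.get_image("wrist"); cv2.imwrite("pics/w4.png",im[:,:,::-1])
t=r.get_image("scene"); cv2.imwrite("pics/s4.png",cv2.resize(t[180:300,270:430,::-1],None,fx=5,fy=5,interpolation=cv2.INTER_CUBIC))
```

```text
(no output)
```

View pics/w4.png

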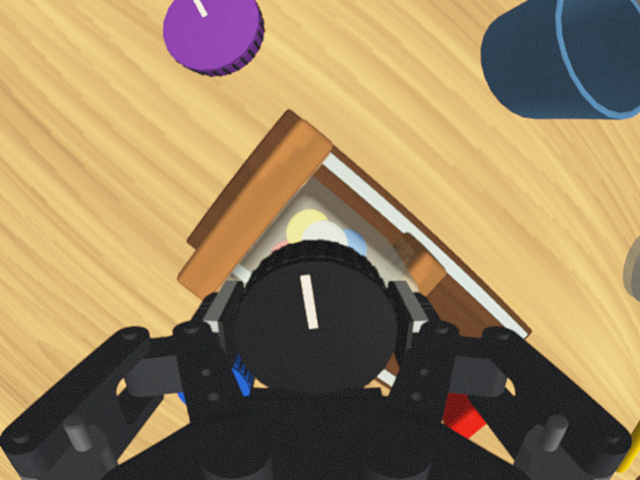

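View pics/s4.png

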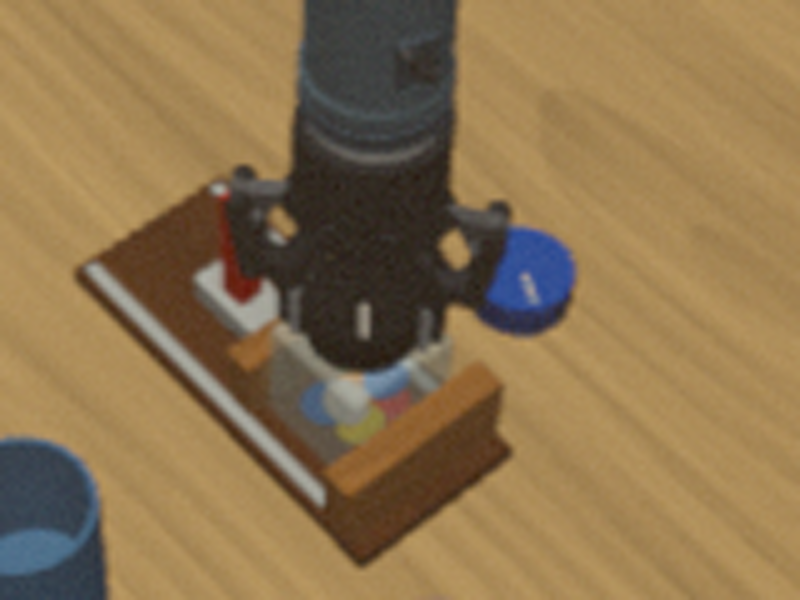

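The cap has turned with the gripper: its line still sits about 6° from the tool. The jar is square in the clamp and handle and jaw look unmoved. I'll continue in small steps.

```bash
python3 -m pendant '0 0 -5 0 0 0 -1;0 0 0 0 0 0 -1';for i in 1; do python3 -m pendant '0 0 -2 0 0 0 -1;0 0 0 0 0 0 -1'; done; python3 -m pendant '0 0 -2 0 0 0 -1;0 0 0 0 0 0 -1'; python3 -m pendant '0 0 -2 0 0 0 -1;0 0 0 0 0 0 -1'; python3 w.py .547 .04 .10
```

```text
t: 13.15
eef_pos: [0.5494, 0.0433, 0.1031]
ee_rot: [0.926, 0.378, 0.002, 0.0]
force: [-2.0, 0.8, 6.1]
gripper_width: 0.058
gripper_force: 64.6
t: 13.4
eef_pos: [0.5493, 0.0434, 0.1032]
ee_rot: [0.919, 0.394, 0.002, 0.0]
force: [-1.3, 1.1, 6.0]
gripper_width: 0.0588
gripper_force: 64.7
t: 13.65
eef_pos: [0.5492, 0.0434, 0.1031]
ee_rot: [0.912, 0.41, 0.002, 0.0]
force: [-1.8, 0.6, 6.0]
gripper_width: 0.0584
gripper_force: 64.7
t: 13.9
eef_pos: [0.5491, 0.0434, 0.1032]
ee_rot: [0.905, 0.426, 0.002, 0.0]
force: [-1.9, 0.9, 5.8]
gripper_width: 0.0586
gripper_force: 64.7
13.9 [0.54911802 0.0434305  0.10316058] [ 0.29  0.42 -0.53  1.93  0.27  0.87 -1.06] euler [ 5.0460e+01 -1.6000e-01  1.7992e+02] shift mm [-4.   0.5  3.2]
F [-1.9  0.9  5.8] [0.13 0.43 0.04] 0.05855478178809238 64.69144804403186
```

```bash
python3 -m pendant '0 0 -2 0 0 0 -1;0 0 0 0 0 0 -1';  python3 -m pendant '0 0 0 0 0 -2 -1;0 0 0 0 0 0 -1;0 0 0 0 0 0 -1'; python3 -m pendant '0 0 0 0 0 -2 -1;0 0 0 0 0 0 -1;0 0 0 0 0 0 -1'
```

```text
t: 14.15
eef_pos: [0.549, 0.0435, 0.1031]
ee_rot: [0.897, 0.442, 0.001, 0.0]
force: [-1.4, 1.3, 6.0]
gripper_width: 0.0588
gripper_force: 64.7
t: 14.52
eef_pos: [0.549, 0.0434, 0.1047]
ee_rot: [0.897, 0.442, 0.001, -0.0]
force: [-1.7, 1.4, 6.1]
gripper_width: 0.0587
gripper_force: 64.6
t: 14.9
eef_pos: [0.5483, 0.0421, 0.1057]
ee_rot: [0.897, 0.441, 0.0, 0.0]
force: [-0.0, 0.1, 5.1]
gripper_width: 0.0581
gripper_force: 64.7
```

Threads are free. The tool rose 2.6 mm and the vertical force stayed around 5–6 N upward. Lifting now to about 2 cm clearance.

```bash
python3 -m pendant '0 0 0 0 0 -6 -1;0 0 0 0 0 -8 -1;0 0 0 0 0 -8 -1;0 0 0 0 0 -8 -1;0 0 0 0 0 -5 -1';python3 -m pendant '0 0 0 0 0 0 -1;0 0 0 0 0 0 -1;0 0 0 0 0 0 -1;0 0 0 0 0 0 -1'; python3 w.py .548 .0405 .141
python3 - <<'E'
from h import *
a=r.get_image("scene")[180:300,290:390];b=r.get_image("wrist")
a=cv2.resize(a,(400,480),interpolation=cv2.INTER_CUBIC);b=cv2.resize(b,(400,300))
o=np.zeros((480,800,3),np.uint8);o[:,:400]=a;o[:300,400:]=b;cv2.imwrite("pics/f.png",o[:,:,::-1])
E
```

```text
t: 15.52
eef_pos: [0.5482, 0.0417, 0.1411]
ee_rot: [0.897, 0.441, 0.0, 0.0]
force: [-0.4, -0.8, -0.9]
gripper_width: 0.0584
gripper_force: 64.4
t: 16.02
eef_pos: [0.5477, 0.0421, 0.14]
ee_rot: [0.897, 0.442, -0.0, -0.0]
force: [-0.6, 0.2, -1.0]
gripper_width: 0.0587
gripper_force: 64.5
16.025 [0.54773317 0.04208484 0.14000016] [ 0.32  0.36 -0.55  1.9   0.23  0.94 -1.  ] euler [ 5.2410e+01  2.0000e-02 -1.7997e+02] shift mm [-1.1  1.2 -1. ]
F [-0.6  0.2 -1. ] [-0.02  0.04 -0.01] 0.05869067018317409 64.45077387616038
```

View pics/f.png

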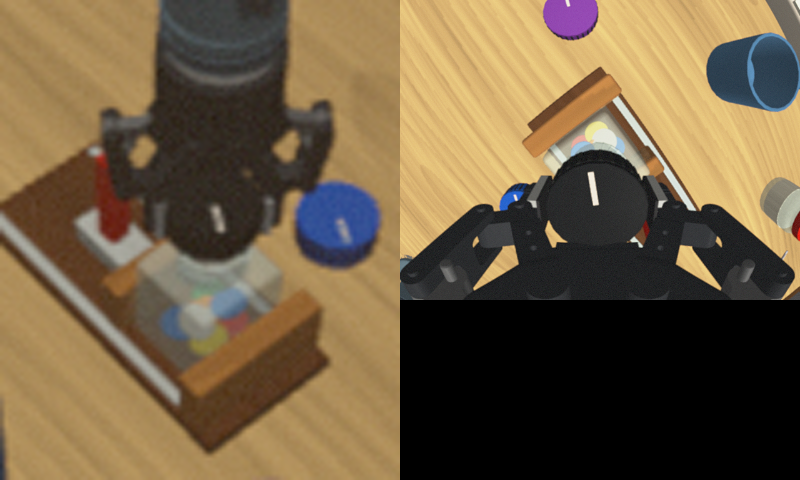

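The cap is held level above the jar's mouth, which is visible below it at about (210,250). The jar is still square on the bed. Handing in.

```bash
python3 -c "
from bench import r
print(r.close_job())"
```

```text
the job is handed in; nothing more can be done
None
```

The jar is clamped square between jaw and fence, its cap is unscrewed and held level and still about 2 cm above the mouth, and the job was handed in at about 16 s; no verdict was returned.

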